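Set and close the cam clamp on a valve module

ROBOT

A 6-joint arm with a two-finger parallel gripper is mounted at the origin on the work surface. World frame = base frame: x ahead of the robot, y to its left, z up, the work surface at z = 0. Lengths are in m, angles in rad, forces in N, time in s.
With the tool pointing down it reaches from about 0.25 to 0.775 m from the base axis. Payload 4 kg.
Tool frame: the origin (TCP) lies between the finger pads; the fingertips stand 14 mm ahead of it and the grasp point (between the pads) lies 5 mm behind it; z points along the fingers, y is the direction in which the jaws open and shut (so a half turn about z gives the same grasp; the last joint's range is limited). The gripper opens to 85 mm and grips with 20 to 120 N. Pads are 22 mm wide; open, the fingers measure 114 mm over their backs; the gripper's body (76 mm by 85 mm) begins 54 mm behind the grasp point. The pads swing forward as they close: fully open they stand 13 mm farther back than shut.
Start: joints at [1.241, 0.087, 1.371, -0, 1.684, -0.103], TCP at [0.124, 0.536, 0.245] pointing down, gripper open.
Joint ranges: [-3.1, 3.1], [-0.76, 2.03], [0.27, 2.55], [-1.08, 4.22], [0.17, 2.65], [-2.57, 2.57]. Speed limits (rad/s): [2.79, 2.79, 3.14, 3.14, 3.14, 3.14].

INTERFACE

Orientations are given as a unit quaternion [w, x, y, z].
In Python, from plant import telemetry, optics, env gives the robot as it stands. The module is installed in compiled form; this text tells all that it offers.
- The arm moves only by the tool arm_command, never from a script. Its argument "deltas" is a list that holds one entry, the list of rows, each a list of 6 numbers: the shift along the tool's x, y, z in m, then the turn, a rotation vector about the tool's x, y, z in rad. A call has 1 to 20 rows; each row is the pose to reach, as a shift and turn from the pose commanded when the call began, along the tool's axes at that moment; what a row does not reach only later rows make up. A row lasts 1/8 s, in which the tool goes at most 62.5 mm and 10.7 degrees, less where a joint would pass 70% of its speed; a pose out of reach is approached as far as the arm can. A call with a gripper value outside its range is refused whole. "fingers" is the finger opening in m, from 0 to 0.0854, set as the call begins (left out, the last holds). The fingers move at their own pace and stop on an object; "newtons" is the grip in N (left out, the last holds). Time passes only in rows, so rows that repeat a pose let the fingers close. It gives the time, the measured TCP pose, the force and the opening at its end, in the units of the state.
- telemetry.observe(): the state, without advancing time (a new reading comes with each control period).
- optics.read_camera(name): name is "scene" or "top" or "wrist"; returns a dict with "img" (400x640x3 uint8, blue, green, red), "fx", "fy", "cx", "cy" (pixels), "world_from_camera" (4x4, takes a point from camera to world coordinates); the wrist camera has in their place "tool_from_camera" (4x4, takes a point from camera to tool coordinates, whose origin is the TCP and whose axes are the flange's). Camera axes: x right, y down, z forward; pixel columns grow to the right and rows downward; lengths in m; the calibration is good to about 2 mm. The wrist camera is an equidistant fisheye: a pixel r from the principal point sees the ray r / f radians off the axis. A picture is of the moment at which its call begins: read the wrist's pose just before it. There is no depth.
- env.hand_in(): hands the job in, once; it reports no verdict.
Trained networks look in the newest picture that a camera, given by its name, has taken for a name from the list of things; names that differ only in an ending like _2 or _b are one class to them, and where a whole thing is asked for, a point or a joint stands for the part that bears it (a point fixed in the world has none). Each returns a list of dicts, best first, with "score" (0 to 1); they miss things now and then, are a little off and sometimes report something else, mostly with a low value. They report only what shows in the picture. A call takes as long as a camera call. They do not tell look-alikes from the thing itself.
- optics.search_frame(camera, target): "point" ([column, row] in pixels, amid what is visible of it).
- optics.masks_of(camera, target): "region" (400x640 bool, what is visible of it) and "point" ([column, row] in pixels, amid what is visible of it).
- optics.landmark_of(camera, target): "point" ([column, row] in pixels: a listed point, or the origin of a listed thing).
The state is a dict: "clock": time; "q": joint angles; "qvel": joint speeds; "effort": joint torques, N m; "eef_pos": TCP position; "tcp_rot": TCP orientation; "contact_force": force on the tool from outside, world axes, zero at the start; "moment": the same for the moment, N m; "gripper_width": finger opening in m.
Only numpy, scipy, OpenCV 4.12 (cv2) and the standard library are available. Lean on these libraries where they do the work, as an engineer would, in place of code of your own. Each camera call takes 0.05 s, during which the arm holds its last target.

TASK

The valve module in the clamp on the slotted plate is loose. Tighten the big brass adjuster nut until the red cam lever first meets firm resistance about midway through its swing, then swing the lever all the way closed so that it stays shut, holding the module firmly but not over-clamping it. Keep the module in its nest, leave the loose things nearby alone, and let go at the end.

Things in the scene. Friction and masses are not known exactly. Their poses are not given: they have to be found in the camera images.
- station: Slotted aluminium plate 350 x 220 x 20 mm fixed to the bench at any yaw, with the clamp on it. Origin: on the bench under the vertical stud of the cam lever; the plate runs from -125 to +225 mm along its x and +-110 mm along its y; z up. Along +x from the stud: lever's cam roller, module, adjuster nut on a spring carriage.
- nut_grip (a point): Centre of the adjuster nut, a round knurled brass knob with a vertical axis, 56 mm across, 62 to 90 mm above the bench, 112 mm from the stud along the plate's x. Clockwise seen from above tightens. Stiff (0.85 Nm), stays where left, does not rise or sink; its setting cannot be seen. It starts too slack: it needs roughly 0.4 to 2 rad of tightening. Turned far past that it meets an end stop.
- stud_axis (a point): Point on the lever's vertical stud axis, 64 mm above the bench. Near mid-swing, one radian of nut tightening makes the lever bite some 0.75 rad earlier (more when the bite is late); loosening makes it later. Well set: the lever first feels firm at about 42 to 58 % of its swing (0.68 to 0.93 rad); earlier over-clamps the module, later leaves it loose, with hardly any resistance.
- cam_lever (a joint): Angle of the red cam lever about the stud, rad: 0 open (arm along the plate's +y), growing counter-clockwise seen from above to 1.6, fully closed at a stop (arm along the plate's -x); mid-swing is 0.8. It starts open, at 0 to 0.25.
- lever_grip (a point): Point on the axis of the upright red post at the end of the cam lever, 94 mm above the bench. The post is 16 mm across, 69 to 110 mm above the bench, 85 mm from the stud axis; it turns with the lever. The lever's arm below it is 14 mm wide, 59 to 69 mm above the bench.
- cam_collar (a point): Centre of the lever's dark steel collar, y axis along the arm. Slack, the lever drags with 0.1 Nm (1 to 2 N at the post) and stays where left; left past the bite, it is pushed back as the nut tightens. From the bite on, resistance grows by about 2 N at the post per 0.08 rad, peaks near 1.1 rad 4 to 8 N above the drag when well set; beyond a crest near 1.45 rad it holds itself shut.
- module: Loose valve module, about 0.4 kg: aluminium block 60 x 52 x 36 mm with a black block (58 mm above its underside) and blue ports on top, lying on the plate between two low black rails. Origin: centre of its underside, at first some 62 mm from the stud along the plate's x; the closing lever pushes it about 10 mm along +x against the nut's hidden eccentric, which is the far jaw.
- carriage: Blue carriage that carries the nut and slides along the plate's x against two coil springs; it gives way by some 6 mm when the lever is closed. Origin: at rest on the bench under the stud, axes as the plate's. It and its nut are the far jaw that presses on the module.
- relay: Loose orange relay 30 x 26 x 38 mm standing on the plate beside the carriage, origin at its underside. Leave it alone.
- coupling: Loose steel coupling, 28 mm across, 30 mm tall, standing on the plate, origin at its underside. Leave it alone.
- button_box: White box with four coloured push buttons, 60 x 130 x 59 mm, loose on the bench, origin at its underside. Leave it alone.
- screwdriver: Screwdriver lying loose on the bench. Leave it alone.
Mind the look-alikes: they are no part of the job. There is more than one size of the module; the job needs the middle-sized.

How it is judged:
On the way:
1. the lever meets resistance midway: the jaws press on the module with over 4 N while the lever is between 0.5 and 1.15 rad (value of joint cam_lever between 0.5 and 1.15 rad and contact force between carriage and module above 4 N), for 0.04 s.
At the end, for the whole second after the job is handed in: The lever is fully closed (past 1.52 of 1.6 rad) and stays so, and the jaws hold the module, upright and at rest in its nest (within 10 mm sideways of its middle), with 28 to 60 N, as they do when the lever first feels firm at about 42 to 58 % of its swing (value of joint cam_lever above 1.52 rad and contact force between carriage and module between 28 and 60 N and y of module in the frame of station between -0.01 and 0.01 m and angle between module's own z axis and vertical below 0.06 rad and linear speed of module below 0.02 m/s); the robot touches nothing.
It fails at once if the module is over-clamped: the jaws press on it with more than 85 N (contact force between carriage and module above 85 N).
It fails at once if the module is shoved or lifted out of its nest (over 25 mm) (distance of module from where it was at the start of the episode above 0.025 m).
It fails at once if a loose thing nearby is displaced by more than 20 mm (distance of any of relay, coupling, button_box, screwdriver from where it was at the start of the episode above 0.02 m).
It also fails if it takes over 72 s, if anything falls off the work surface, if the arm or the gripper's body presses on something with over 40 N, if the wrist force passes 120 N, or if a joint passes its speed limit or range.

## Working session

There is one attempt and no reset: what is moved stays moved. The work goes in short steps, Python scripts to look and compute and a tool call to move; the robot and the scene stay as the last step left them, time stands still between calls to the robot, and variables do not carry over. Pictures are saved under pics/ and viewed, and the job is handed in when it is done.

Besides the shell and the picture viewer there is one more tool, called in YAML: its name, and indented under it one key for each argument. arm_command: Moves the arm, as the interface text tells. Its arguments: {"type":"object","properties":{"deltas":{"type":"array","items":{"type":"array","items":{"type":"array","items":{"type":"number"}}}},"fingers":{"type":"number"},"newtons":{"type":"number"}},"required":["deltas"]}

```bash
mkdir -p pics
cat > h.py <<'E'
import numpy as np, cv2
from scipy.spatial.transform import Rotation as R
from plant import telemetry, optics, env
def st(): return telemetry.observe()
def T(s):
    M=np.eye(4); w,x,y,z=s['tcp_rot']; M[:3,:3]=R.from_quat([x,y,z,w]).as_matrix(); M[:3,3]=s['eef_pos']; return M
def shot(n,f=None):
    s=st(); c=optics.read_camera(n)
    c['M']=c['world_from_camera'] if 'world_from_camera' in c else T(s)@np.array(c['tool_from_camera'])
    c['M']=np.array(c['M']); c['n']=n
    if f: cv2.imwrite('pics/'+f,c['img'])
    return c
def ray(c,p):
    u=(p[0]-c['cx'])/c['fx']; v=(p[1]-c['cy'])/c['fy']
    if c['n']=='wrist':
        r=np.hypot(u,v); d=np.array([u/r*np.sin(r),v/r*np.sin(r),np.cos(r)]) if r>1e-9 else np.array([0,0,1.])
    else: d=np.array([u,v,1.])
    d=c['M'][:3,:3]@d; return c['M'][:3,3],d/np.linalg.norm(d)
def atz(c,p,z):
    o,d=ray(c,p); return o+d*(z-o[2])/d[2]
def tri(rs):
    A=0;b=0
    for o,d in rs:
        P=np.eye(3)-np.outer(d,d);A=A+P;b=b+P@o
    x=np.linalg.solve(A,b); return x,[float(np.linalg.norm((np.eye(3)-np.outer(d,d))@(x-o))) for o,d in rs]
E
python3 - <<'E'
from h import *
for n in ['scene','top','wrist']:
    c=shot(n,n+'0.png')
    print(n,c['fx'],c['cx'],c['cy'],c['M'][:3,3].round(3))
    for t in ['nut_grip','stud_axis','lever_grip','cam_collar','module','carriage','station','relay','coupling','button_box','screwdriver']:
        r=optics.landmark_of(n,t)
        print(t,[(np.round(k['point'],1).tolist(),round(k['score'],2)) for k in r[:3]])
s=st();print(s['clock'],s['eef_pos'],s['tcp_rot'],s['contact_force'])
E
```

```text
scene 486.43884848359306 319.45046283051647 196.8524414364813 [ 1.182 -0.877  0.786]
nut_grip [([307.6, 228.8], 0.75)]
stud_axis [([272.6, 217.4], 0.65), ([274.4, 237.4], 0.45)]
lever_grip [([285.9, 192.3], 0.86)]
cam_collar [([273.0, 217.8], 0.83)]
module [([291.7, 238.1], 0.75), ([353.8, 214.4], 0.62), ([222.4, 269.2], 0.52)]
carriage [([349.2, 233.6], 0.28)]
station [([273.2, 234.7], 0.86), ([308.2, 229.1], 0.23)]
relay [([346.6, 235.0], 0.72), ([294.4, 237.4], 0.28)]
coupling [([224.8, 237.0], 0.51)]
button_box [([192.1, 310.8], 0.97)]
screwdriver [([358.9, 156.5], 0.7)]
top 439.0080864555456 315.68063844631456 191.0701375091164 [0.402 0.012 1.3  ]
nut_grip [([354.8, 198.7], 0.66), ([359.2, 177.8], 0.56), ([352.9, 212.3], 0.44)]
stud_axis [([352.0, 210.3], 0.8)]
lever_grip [([325.6, 216.5], 0.68)]
cam_collar [([355.4, 213.1], 0.71), ([353.5, 213.0], 0.34)]
module [([287.0, 172.7], 0.86), ([416.7, 224.4], 0.61), ([355.3, 194.5], 0.6)]
carriage []
station [([355.5, 218.7], 0.78)]
relay [([326.3, 154.4], 0.5)]
coupling [([387.1, 247.4], 0.43)]
button_box [([464.8, 217.6], 0.74)]
screwdriver [([182.8, 221.1], 0.67), ([356.2, 213.4], 0.35)]
wrist 309.70691628693146 318.4585670547138 203.57193501968388 [0.054 0.552 0.372]
nut_grip []
stud_axis []
lever_grip []
cam_collar []
module []
carriage []
station []
relay []
coupling [([63.1, 372.9], 0.61)]
button_box [([45.1, 387.2], 0.8)]
screwdriver []
1.8 [0.12365548 0.53594189 0.24535128] [9.68011542e-06 1.13123111e-01 9.93580977e-01 6.15137907e-05] [-0.72999891  0.46148357  0.46406312]
```

View images.

Run:
```python
import cv2
a=cv2.imread('pics/scene0.png');b=cv2.imread('pics/top0.png')
cv2.imwrite('pics/s0c.png',cv2.resize(a[130:330,160:430],None,fx=2.9,fy=2.9,interpolation=2))
cv2.imwrite('pics/t0c.png',cv2.resize(b[110:290,240:500],None,fx=3,fy=3,interpolation=2))
```

```text
(no output)
```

View pics/s0c.png

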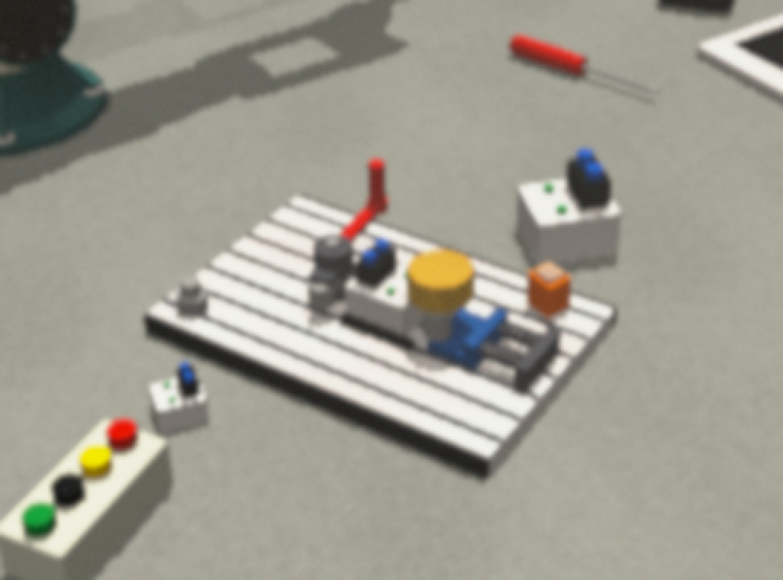

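View pics/t0c.png

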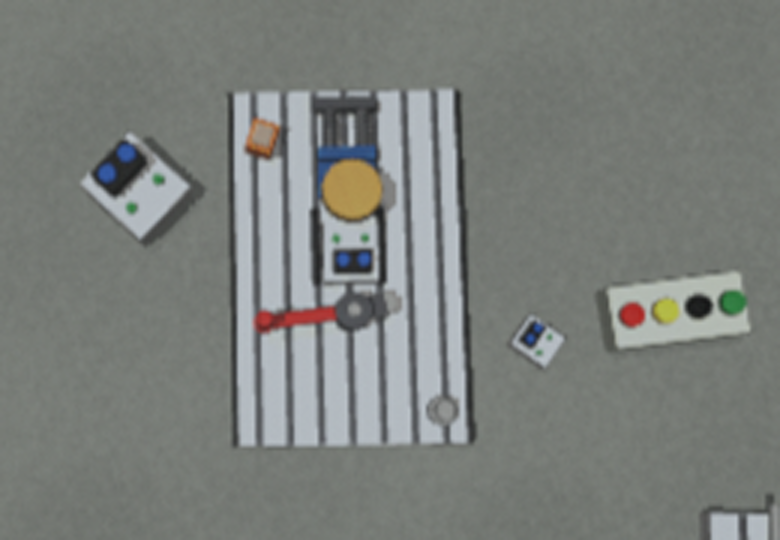

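Run:
```python
from h import *
t=shot('top');s=shot('scene')
nt=(357.3,172.7);ns=(311.8,224)
print('nut top z.09',atz(t,nt,.09),atz(s,ns,.09),tri([ray(t,nt),ray(s,ns)]))
print('stud', atz(t,(357.7,213.3),.085), tri([ray(t,(357.7,213.3)),ray(s,(273.5,215))]))
pt=(328,217);ps=(290,187)
print('post top', atz(t,pt,.11),atz(s,ps,.11),tri([ray(t,pt),ray(s,ps)]))
# plate mask edges in top
im=t['img'];g=cv2.cvtColor(im,cv2.COLOR_BGR2GRAY)
c=np.array([(231,92),(459,90),(473,442),(236,446)])/3+[240,110]
P=np.array([atz(t,p,.02) for p in c]);print(P.round(4));
for i in range(4):
  d=P[(i+1)%4]-P[i];print(np.linalg.norm(d),np.degrees(np.arctan2(d[1],d[0])))
print(t['M'].round(3), st()['clock'])
```

```text
nut top z.09 [ 0.64261569 -0.08764213  0.09      ] [ 0.64842473 -0.09469457  0.09      ] (array([ 0.64384279, -0.08808911,  0.0840846 ]), [6.435519520404023e-05, 6.435519520385781e-05])
stud [ 0.52885818 -0.09043015  0.085     ] (array([ 0.52985392, -0.09239432,  0.06876612]), [0.0009184380656159414, 0.0009184380656159816])
post top [ 0.51418159 -0.00782358  0.11      ] [ 0.52434486 -0.01342091  0.11      ] (array([ 0.51645602, -0.00657763,  0.10345253]), [0.0021364432405974543, 0.002136443240597375])
[[ 0.7516  0.0286  0.02  ]
 [ 0.7589 -0.1992  0.02  ]
 [ 0.4112 -0.2122  0.02  ]
 [ 0.4016  0.015   0.02  ]]
0.227917279437973 -88.16938939207556
0.3479433281927529 -177.8647113974179
0.22741964163903183 92.41287960936661
0.35025747181373584 2.216602645413463
[[ 0.025 -0.988  0.152  0.402]
 [-1.    -0.024  0.013  0.012]
 [-0.009 -0.152 -0.988  1.3  ]
 [ 0.     0.     0.     1.   ]] 1.9
```

```bash
cat >> h.py <<'E'
YAW=0.036; STUD=np.array([0.530,-0.0905]); 
def goal(x,y,z,phi,s=None):
    "delta row from present pose to TCP x,y,z pointing down with tool y at world angle phi"
    s=s or st(); M=T(s)
    yv=np.array([np.cos(phi),np.sin(phi),0]);zv=np.array([0,0,-1.]);G=np.c_[np.cross(yv,zv),yv,zv]
    d=M[:3,:3].T@(np.array([x,y,z])-M[:3,3]); w=R.from_matrix(M[:3,:3].T@G).as_rotvec()
    return np.r_[d,w].round(4)
E
python3 - <<'E'
from h import *
print(goal(.643,-.087,.2,1.607))
E
```

```text
[-6.461e-01 -4.902e-01  4.530e-02  1.000e-04  0.000e+00 -2.630e-01]
```

arm_command:
  deltas:
    - [[-0.646,-0.49,0.045,0,0,-0.263],[-0.646,-0.49,0.045,0,0,-0.263],[-0.646,-0.49,0.045,0,0,-0.263],[-0.646,-0.49,0.045,0,0,-0.263],[-0.646,-0.49,0.045,0,0,-0.263],[-0.646,-0.49,0.045,0,0,-0.263],[-0.646,-0.49,0.045,0,0,-0.263],[-0.646,-0.49,0.045,0,0,-0.263],[-0.646,-0.49,0.045,0,0,-0.263],[-0.646,-0.49,0.045,0,0,-0.263],[-0.646,-0.49,0.045,0,0,-0.263],[-0.646,-0.49,0.045,0,0,-0.263],[-0.646,-0.49,0.045,0,0,-0.263],[-0.646,-0.49,0.045,0,0,-0.263],[-0.646,-0.49,0.045,0,0,-0.263],[-0.646,-0.49,0.045,0,0,-0.263]]
  fingers: 0.072
  newtons: 90

```text
clock: 3.9
eef_pos: [0.6425, -0.0854, 0.2012]
tcp_rot: [0.0, -0.019, 1.0, 0.0]
contact_force: [-0.4, 0.6, 0.1]
gripper_width: 0.0716
```

Run:
```python
from h import *
c=shot('wrist','w1.png'); np.save('w1.npy',c['M'])
for t in ['nut_grip','stud_axis','lever_grip','cam_collar','module']:
    r=optics.landmark_of('wrist',t)
    print(t,[(np.round(k['point'],1).tolist(),round(k['score'],2)) for k in r[:3]])
s=st();print(s['clock'],s['eef_pos'],s['q'],s['contact_force'],s['moment'],s['gripper_width'])
```

```text
nut_grip [([318.6, 200.3], 0.89), ([635.9, 115.6], 0.47)]
stud_axis [([320.9, 68.2], 0.94)]
lever_grip [([425.4, 53.1], 0.78)]
cam_collar [([318.7, 68.3], 0.93), ([390.8, 242.0], 0.75), ([634.5, 114.8], 0.48)]
module [([160.8, 64.5], 0.83), ([489.1, 196.2], 0.71)]
4.2 [ 0.6427502  -0.08605054  0.20095259] [-2.20511555e-01  3.17948400e-01  1.18650204e+00  6.80740585e-05
  1.63628647e+00 -1.82856414e+00] [-0.36013751  0.24106958 -0.53192819] [ 0.00543532  0.01493685 -0.01255051] 0.07200739356063446
```

View pics/w1.png

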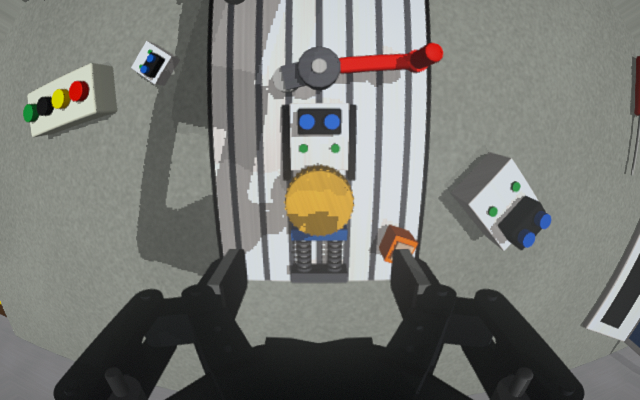

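Run:
```python
from h import *
c=shot('wrist'); im=c['img']
hsv=cv2.cvtColor(im,cv2.COLOR_BGR2HSV)
m=((hsv[...,0]>15)&(hsv[...,0]<32)&(hsv[...,1]>90)).astype('u1'); m[:,:250]=0;m[:,400:]=0;m[:140]=0;m[250:]=0
k=cv2.findContours(m,0,2)[0];k=max(k,key=cv2.contourArea);(x,y),r=cv2.minEnclosingCircle(k);print('circ',x,y,r,cv2.boundingRect(k))
print('nut top',atz(c,(x,y),.09),atz(c,(318.6,200.3),.076)); 
a=atz(c,(x-r,y),.09);b=atz(c,(x+r,y),.09);print('dia',np.linalg.norm(a-b))
S=atz(c,(320.9,68.2),.064);print('stud',S)
for p,z in [((433,52),.11),((425.4,53.1),.094)]:
  P=atz(c,p,z);v=P-S;print('post',P,np.linalg.norm(v[:2]),np.arctan2(v[1],v[0])-np.pi/2)
t=shot('top')
print('tri nut',tri([ray(c,(x,y)),ray(t,(357.3,172.7))]))
print('tri post',tri([ray(c,(433,52)),ray(t,(328,217))]))
# plate edges
for p in [(428,0),(428,250),(208,0),(217,250)]: print(p,atz(c,p,.02))
```

```text
circ 319.63134765625 200.39622497558594 35.52931213378906 (285, 166, 70, 70)
nut top [ 0.63831856 -0.08508116  0.09      ] [ 0.64220175 -0.0857465   0.076     ]
dia 0.0569815668151246
stud [ 0.53078528 -0.08818277  0.064     ]
post [ 0.51781997 -0.00785089  0.11      ] 0.08137144062371533 0.16001689720228884
post [ 0.51577781 -0.0082659   0.094     ] 0.08131378462468462 0.18562660651775564
tri nut (array([ 0.64179612, -0.0865217 ,  0.08454257]), [0.002417159969789057, 0.0024171599697889808])
tri post (array([ 0.51565351, -0.00701073,  0.1052419 ]), [0.0013551299846015872, 0.0013551299846016902])
(428, 0) [0.43722348 0.01980345 0.02      ]
(428, 250) [0.71181016 0.04217378 0.02      ]
(208, 0) [ 0.44597793 -0.20826401  0.02      ]
(217, 250) [ 0.72083979 -0.19809016  0.02      ]
```

Run:
```python
from h import *
print(goal(.640,-.086,.125,1.604))
```

```text
[ 0.0029  0.0005  0.0756 -0.      0.0005  0.0035]
```

arm_command:
  deltas:
    - [[0.003,0.0005,0.04,0,0,0.003],[0.003,0.0005,0.0755,0,0,0.003],[0.003,0.0005,0.0755,0,0,0.003],[0.003,0.0005,0.0755,0,0,0.003]]

```text
clock: 4.8
eef_pos: [0.6407, -0.0865, 0.1264]
tcp_rot: [0.001, -0.017, 1.0, -0.0]
contact_force: [-0.0, -0.5, 0.1]
gripper_width: 0.0721
```

Run:
```python
from h import *
c=shot('wrist','w2.png'); im=c['img']
hsv=cv2.cvtColor(im,cv2.COLOR_BGR2HSV)
m=((hsv[...,0]>15)&(hsv[...,0]<32)&(hsv[...,1]>90)).astype('u1'); m[:,:220]=0;m[:,420:]=0;m[:100]=0
k=cv2.findContours(m,0,2)[0];k=max(k,key=cv2.contourArea);(x,y),r=cv2.minEnclosingCircle(k);print('circ',x,y,r,cv2.boundingRect(k))
print(atz(c,(x,y),.09))
M1=np.load('w1.npy');c1=dict(c);c1['M']=M1
print(tri([ray(c,(x,y)),ray(c1,(319.6,200.4))]))
for t in ['nut_grip','stud_axis','lever_grip']:
    r=optics.landmark_of('wrist',t)
    print(t,[(np.round(k['point'],1).tolist(),round(k['score'],2)) for k in r[:3]])
    if t=='nut_grip':
        print(tri([ray(c,r[0]['point']),ray(c1,(318.6,200.3))]),atz(c,r[0]['point'],.076))
s=st();print(s['clock'],s['eef_pos'],s['gripper_width'])
```

```text
circ 320.8495178222656 235.5485382080078 49.17912292480469 (273, 187, 96, 98)
[ 0.63610343 -0.08513695  0.09      ]
(array([ 0.64275541, -0.08445693,  0.07370879]), [0.00031551524749831784, 0.0003155152474982942])
nut_grip [([322.6, 234.7], 0.69)]
(array([ 0.64334254, -0.08429514,  0.07103188]), [0.0006776323175285333, 0.0006776323175284886]) [ 0.64123096 -0.08376486  0.076     ]
stud_axis [([319.9, 51.5], 0.91)]
lever_grip [([471.7, 34.1], 0.66)]
5.0 [ 0.64108589 -0.08661263  0.12720012] 0.07217520202814388
```

View pics/w2.png

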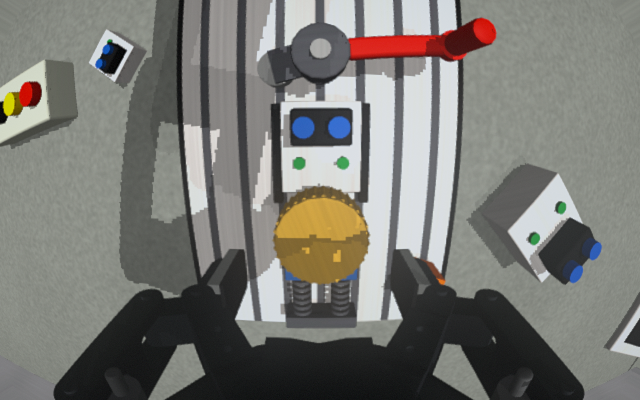

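arm_command:
  deltas:
    - [[0,0.0015,0.025,0,0,0],[0,0.0015,0.046,0,0,0],[0,0.0015,0.046,0,0,0]]

```text
clock: 5.38
eef_pos: [0.6389, -0.0846, 0.0775]
tcp_rot: [-0.002, -0.017, 1.0, 0.0]
contact_force: [-0.1, -0.1, 0.2]
gripper_width: 0.072
```

arm_command:
  deltas:
    - [[0,0,0,0,0,0],[0,0,0,0,0,0],[0,0,0,0,0,0],[0,0,0,0,0,0]]
  fingers: 0.04
  newtons: 90

```text
clock: 5.88
eef_pos: [0.6409, -0.085, 0.0811]
tcp_rot: [0.002, -0.017, 1.0, -0.0]
contact_force: [-1.6, 0.4, 6.1]
gripper_width: 0.0533
```

Run:
```python
from h import *
c=shot('wrist','w3.png')
s=st();print(s['clock'],s['eef_pos'],s['gripper_width'],s['contact_force'],s['moment'],s['q'])
```

```text
5.925 [ 0.64091158 -0.08505551  0.0810929 ] 0.05322850139144365 [-1.54282381  0.83605244  6.22676209] [0.13640434 0.23174131 0.02549487] [-2.19695398e-01  3.76962480e-01  1.35203776e+00  2.09487863e-04
  1.40913915e+00 -1.82371485e+00]
```

View pics/w3.png

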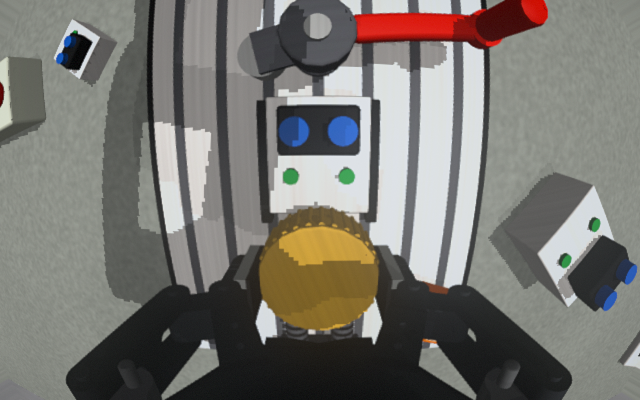

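arm_command:
  deltas:
    - [[0,0,0,0,0,0.1],[0,0,0,0,0,0.2],[0,0,0,0,0,0.3],[0,0,0,0,0,0.4],[0,0,0,0,0,0.5],[0,0,0,0,0,0.5],[0,0,0,0,0,0.5]]

```text
clock: 6.8
eef_pos: [0.6409, -0.0846, 0.0811]
tcp_rot: [0.002, 0.231, 0.973, 0.0]
contact_force: [-0.8, 2.1, 5.7]
gripper_width: 0.0533
```

Run:
```python
from h import *
s=st();print(s['clock'],s['eef_pos'],s['gripper_width'],s['contact_force'],s['moment'],s['q'])
c=shot('wrist','w4.png'); print(atz(c,(319,277),.09))
```

```text
6.8 [ 0.64094873 -0.08458093  0.08112508] 0.05333485152934877 [-0.8197806   2.10599978  5.70914877] [ 0.00231089  0.34778852 -0.24310366] [-2.19174964e-01  3.76924477e-01  1.35202144e+00  6.53223709e-04
  1.40929432e+00 -1.32302681e+00]
[ 0.63798951 -0.08273416  0.09      ]
```

View pics/w4.png

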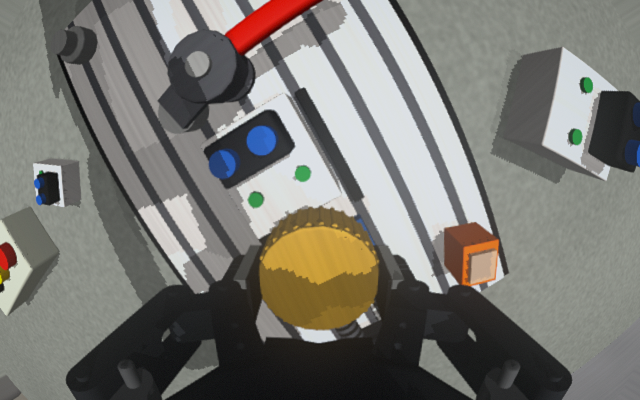

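Run:
```python
from h import *
c=shot('wrist')
tfc=np.array(c['tool_from_camera'])
def mk(p,q):
    return dict(c,M=T(dict(eef_pos=p,tcp_rot=q))@tfc)
w1=dict(c,M=np.load('w1.npy'));w2=mk([.6411,-.0866,.1270],[.001,-.017,1,0]);w3=mk([.6409,-.085,.0811],[.002,-.017,1,0])
w4=c
print('post top',tri([ray(w1,(433,52)),ray(w2,(483,32)),ray(w3,(530,12))]))
for w,p in ((w1,(433,52)),(w2,(483,32)),(w3,(530,12))): print(atz(w,p,.11))
print('grip',tri([ray(w1,(425.4,53.1)),ray(w2,(471.7,34.1))]))
print('stud top ',tri([ray(w1,(319,66)),ray(w2,(320,48)),ray(w3,(317,26)),ray(w4,(198,64))]))
print('stud64', atz(w1,(320.9,68.2),.064),atz(w2,(319.9,51.5),.064))
print(goal(.641,-.085,.16,1.104-.01))
```

```text
post top (array([ 0.51580131, -0.00341115,  0.10158656]), [0.0007003023761577304, 0.0005257522757242427, 0.0006559788901426391])
[ 0.51745184 -0.00710007  0.11      ]
[ 0.51851662 -0.00760372  0.11      ]
[ 0.52067799 -0.01008731  0.11      ]
grip (array([ 0.5171857 , -0.00916773,  0.09951946]), [0.0005205816744827169, 0.0005205816744826751])
stud top  (array([ 0.52978986, -0.08937879,  0.07283678]), [0.00035525502939339783, 0.00021804045932316595, 0.0002849615931208191, 0.00012647897355294558])
stud64 [ 0.53049932 -0.0875227   0.064     ] [ 0.53003369 -0.08959433  0.064     ]
[-0.0005 -0.0003 -0.0789  0.0015  0.0031  0.0098]
```

arm_command:
  deltas:
    - [[0,0,0,0,0,0],[0,0,0,0,0,0],[0,0,-0.04,0,0,0],[0,0,-0.08,0,0,0]]
  fingers: 0.072

```text
clock: 7.4
eef_pos: [0.6394, -0.085, 0.1585]
tcp_rot: [-0.001, 0.231, 0.973, -0.0]
contact_force: [0.8, -0.7, 0.5]
gripper_width: 0.072
```

Run:
```python
from h import *
print(goal(.5165,-.0055,.155,.16))
```

```text
[ 0.1455  0.0157  0.0038 -0.0016 -0.0017  0.9438]
```

arm_command:
  deltas:
    - [[0.03,0.003,0.001,0,0,0.17],[0.06,0.006,0.002,0,0,0.34],[0.09,0.01,0.003,0,0,0.51],[0.12,0.013,0.004,0,0,0.68],[0.1455,0.0157,0.004,0,0,0.85],[0.1455,0.0157,0.004,0,0,0.944],[0.1455,0.0157,0.004,0,0,0.944]]
  fingers: 0.036

```text
clock: 8.28
eef_pos: [0.5169, -0.0053, 0.1549]
tcp_rot: [0.0, 0.648, 0.762, 0.0]
contact_force: [1.1, 0.7, 0.2]
gripper_width: 0.0361
```

Run:
```python
from h import *
c=shot('wrist','w5.png'); np.save('w5.npy',c['M'])
for t in ['lever_grip','stud_axis']:
    r=optics.landmark_of('wrist',t)
    print(t,[(np.round(k['point'],1).tolist(),round(k['score'],2)) for k in r[:3]],atz(c,r[0]['point'],.094 if t[0]=='l' else .064) if r else 0)
s=st();print(s['clock'],s['eef_pos'],s['gripper_width'],s['q'])
```

```text
lever_grip [([315.5, 226.1], 0.8)] [ 0.51480266 -0.00447146  0.094     ]
stud_axis [([319.5, 307.8], 0.92), ([226.8, 335.8], 0.65)] [ 0.53149897 -0.0885421   0.064     ]
8.425 [ 0.51722317 -0.0056124   0.15471571] 0.03585044736206378 [-1.20510588e-01  5.04560782e-02  1.59054787e+00  2.71328371e-05
  1.50059876e+00 -2.81399692e-01]
```

View pics/w5.png

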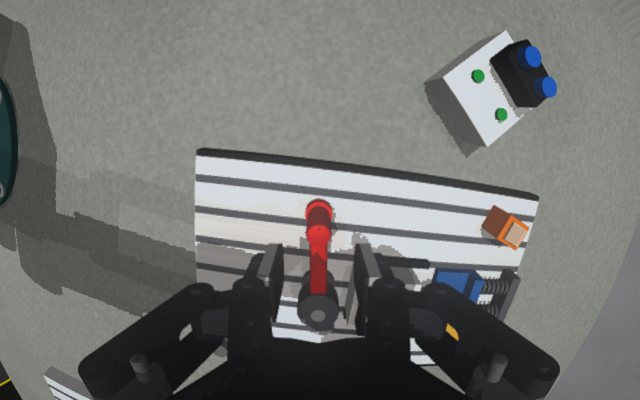

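arm_command:
  deltas:
    - [[0,-0.001,0.03,0,0,0],[0,-0.001,0.06,0,0,0],[0,-0.001,0.06,0,0,0]]

```text
clock: 8.8
eef_pos: [0.514, -0.0055, 0.0919]
tcp_rot: [-0.003, 0.648, 0.761, -0.002]
contact_force: [-0.1, 0.3, 0.5]
gripper_width: 0.0362
```

arm_command:
  deltas:
    - [[0,0,0,0,0,0],[0,0,0,0,0,0],[0,0,0,0,0,0]]
  fingers: 0.02
  newtons: 25

```text
clock: 9.18
eef_pos: [0.5168, -0.0056, 0.0961]
tcp_rot: [0.001, 0.648, 0.761, 0.001]
contact_force: [-0.0, 0.5, -0.8]
gripper_width: 0.0202
```

Run:
```python
from h import *
c=shot('wrist','w6.png')
s=st();print(s['clock'],s['eef_pos'],s['gripper_width'],s['contact_force'],s['tcp_rot'])
```

```text
9.225 [ 0.51664435 -0.00562611  0.09587516] 0.019955362449822812 [ 0.53480002  0.4490002  -0.73675678] [8.02520654e-04 6.48314213e-01 7.61372255e-01 5.71175698e-04]
```

View pics/w6.png

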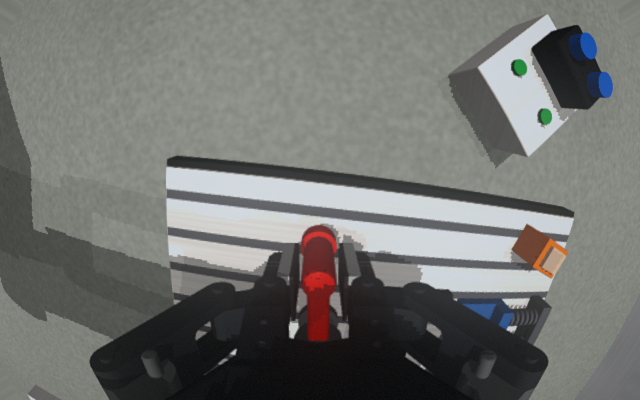

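arm_command:
  deltas:
    - [[-0.0004,-0.0084,0,0,0,-0.1],[-0.0017,-0.0168,0,0,0,-0.2],[-0.0038,-0.025,0,0,0,-0.3],[-0.0038,-0.025,0,0,0,-0.3]]

```text
clock: 9.72
eef_pos: [0.492, -0.0134, 0.0954]
tcp_rot: [0.0, 0.528, 0.849, 0.0]
contact_force: [0.3, -0.6, -0.9]
gripper_width: 0.0204
```

```bash
cat >> h.py <<'E'
STUD=np.array([.530,-.089])
def rep():
    s=st();M=T(s);f=M[:3,:3].T@np.array(s['contact_force']);v=M[:2,3]-STUD
    phi=np.arctan2(M[1,1],M[0,1]);
    print('t',round(s['clock'],2),'th_pos',round(np.arctan2(v[1],v[0])-np.pi/2-YAW,3),'th_rot',round(phi-YAW,3),'r',round(np.hypot(*v),4),'Ftool',f.round(2),'z',round(M[2,3],4),'w',round(s['gripper_width'],4))
E
python3 -c "
from h import *
rep()"
```

```text
t 9.72 th_pos 0.43 th_rot 0.423 r 0.0846 Ftool [-0.72  0.02  0.94] z 0.0954 w 0.0204
```

arm_command:
  deltas:
    - [[-0.0004,-0.0084,0,0,0,-0.1],[-0.0004,-0.0084,0,0,0,-0.1]]

```text
clock: 9.98
eef_pos: [0.4847, -0.0174, 0.0951]
tcp_rot: [0.0, 0.485, 0.874, 0.0]
contact_force: [0.3, 0.2, -0.2]
gripper_width: 0.0198
```

```bash
python3 -c "
from h import *
rep();shot('wrist','w7.png');rep()"
```

```text
t 9.97 th_pos 0.528 th_rot 0.521 r 0.0847 Ftool [-0.03  0.35  0.25] z 0.0951 w 0.0198
t 10.03 th_pos 0.527 th_rot 0.521 r 0.0848 Ftool [-0.3  -0.15 -0.42] z 0.0949 w 0.0201
```

View pics/w7.png

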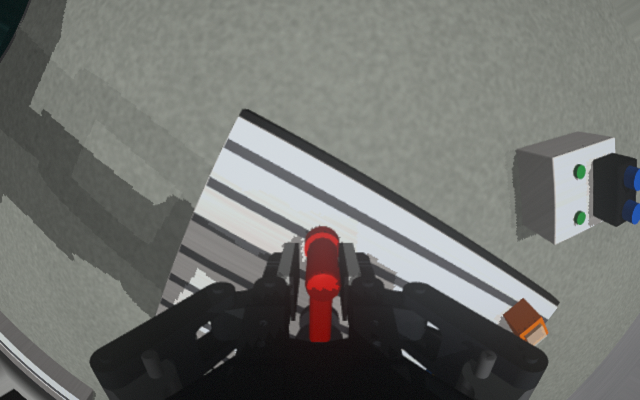

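arm_command:
  deltas:
    - [[-0.0004,-0.0084,0,0,0,-0.1]]

```text
clock: 10.15
eef_pos: [0.4786, -0.0217, 0.0949]
tcp_rot: [0.0, 0.439, 0.898, 0.001]
contact_force: [2.1, -0.1, 0.2]
gripper_width: 0.0201
```

```bash
python3 -c "
from h import *
rep()"
```

```text
t 10.15 th_pos 0.617 th_rot 0.625 r 0.0847 Ftool [-1.42  1.6  -0.21] z 0.0949 w 0.0201
```

arm_command:
  deltas:
    - [[-0.0004,-0.0084,0,0,0,-0.1]]

```text
clock: 10.28
eef_pos: [0.472, -0.0273, 0.0949]
tcp_rot: [0.0, 0.394, 0.919, 0.001]
contact_force: [2.5, 1.3, -1.0]
gripper_width: 0.0199
```

```bash
python3 -c "
from h import *
rep()"
```

```text
t 10.28 th_pos 0.718 th_rot 0.725 r 0.0847 Ftool [-0.74  2.71  0.98] z 0.0949 w 0.0199
```

arm_command:
  deltas:
    - [[-0.0004,-0.0084,0,0,0,-0.1]]

```text
clock: 10.4
eef_pos: [0.4661, -0.0333, 0.0949]
tcp_rot: [0.0, 0.347, 0.938, 0.001]
contact_force: [1.9, 1.2, -0.8]
gripper_width: 0.0202
```

```bash
python3 -c "
from h import *
rep()"
```

```text
t 10.4 th_pos 0.818 th_rot 0.825 r 0.0848 Ftool [-0.64  2.12  0.85] z 0.0949 w 0.0202
```

arm_command:
  deltas:
    - [[-0.0004,-0.0084,0,0,0,-0.1]]

```text
clock: 10.52
eef_pos: [0.4608, -0.0399, 0.0949]
tcp_rot: [0.0, 0.3, 0.954, 0.001]
contact_force: [1.6, 1.4, -0.5]
gripper_width: 0.0201
```

```bash
python3 -c "
from h import *
rep()"
```

```text
t 10.53 th_pos 0.917 th_rot 0.925 r 0.0848 Ftool [-0.5   2.08  0.54] z 0.0949 w 0.0201
```

arm_command:
  deltas:
    - [[-0.0004,-0.0084,0,0,0,-0.1]]

```text
clock: 10.65
eef_pos: [0.4565, -0.0467, 0.0949]
tcp_rot: [0.0, 0.252, 0.968, 0.001]
contact_force: [2.1, 2.7, -0.8]
gripper_width: 0.0201
```

```bash
python3 -c "
from h import *
rep()"
```

```text
t 10.65 th_pos 1.013 th_rot 1.025 r 0.0848 Ftool [-0.5   3.34  0.85] z 0.0949 w 0.0201
```

arm_command:
  deltas:
    - [[-0.0004,-0.0084,0,0,0,-0.1]]

```text
clock: 10.78
eef_pos: [0.4528, -0.0539, 0.0949]
tcp_rot: [0.0, 0.203, 0.979, 0.002]
contact_force: [2.3, 4.0, -0.6]
gripper_width: 0.0201
```

```bash
python3 -c "
from h import *
rep()"
```

```text
t 10.78 th_pos 1.108 th_rot 1.125 r 0.0848 Ftool [-0.51  4.56  0.61] z 0.0949 w 0.0201
```

arm_command:
  deltas:
    - [[-0.0004,-0.0084,0,0,0,-0.1]]

```text
clock: 10.9
eef_pos: [0.4498, -0.0614, 0.0949]
tcp_rot: [0.0, 0.154, 0.988, 0.002]
contact_force: [2.5, 5.4, -0.4]
gripper_width: 0.0199
```

```bash
python3 -c "
from h import *
rep()"
```

```text
t 10.9 th_pos 1.203 th_rot 1.225 r 0.0849 Ftool [-0.79  5.9   0.38] z 0.0949 w 0.0199
```

arm_command:
  deltas:
    - [[-0.0004,-0.0084,0,0,0,-0.1]]

```text
clock: 11.02
eef_pos: [0.4474, -0.0693, 0.0948]
tcp_rot: [0.0, 0.105, 0.995, 0.002]
contact_force: [1.4, 4.7, 1.6]
gripper_width: 0.0199
```

```bash
python3 -c "
from h import *
rep()"
```

```text
t 11.03 th_pos 1.3 th_rot 1.325 r 0.0849 Ftool [-0.39  4.86 -1.6 ] z 0.0948 w 0.0199
```

arm_command:
  deltas:
    - [[-0.0004,-0.0084,0,0,0,-0.1]]

```text
clock: 11.15
eef_pos: [0.4458, -0.0776, 0.0948]
tcp_rot: [-0.0, 0.055, 0.999, 0.002]
contact_force: [0.9, 5.3, 1.0]
gripper_width: 0.0197
```

```bash
python3 -c "
from h import *
rep()"
```

```text
t 11.15 th_pos 1.4 th_rot 1.425 r 0.085 Ftool [-0.36  5.41 -0.98] z 0.0948 w 0.0197
```

arm_command:
  deltas:
    - [[-0.0004,-0.0084,0,0,0,-0.1]]

```text
clock: 11.28
eef_pos: [0.445, -0.0862, 0.0948]
tcp_rot: [-0.0, 0.005, 1.0, 0.002]
contact_force: [0.1, 4.2, 1.5]
gripper_width: 0.0197
```

```bash
python3 -c "
from h import *
rep()"
```

```text
t 11.28 th_pos 1.502 th_rot 1.526 r 0.0851 Ftool [-0.02  4.2  -1.49] z 0.0948 w 0.0197
```

arm_command:
  deltas:
    - [[-0.0004,-0.0084,0,0,0,-0.1]]

```text
clock: 11.4
eef_pos: [0.4451, -0.095, 0.0948]
tcp_rot: [-0.001, -0.045, 0.999, 0.001]
contact_force: [-1.6, 3.3, 1.1]
gripper_width: 0.0199
```

```bash
python3 -c "
from h import *
rep()"
```

```text
t 11.4 th_pos -4.677 th_rot 1.626 r 0.0851 Ftool [ 1.27  3.47 -1.1 ] z 0.0948 w 0.0199
```

arm_command:
  deltas:
    - [[-0.0001,-0.0042,0,0,0,-0.05]]

```text
clock: 11.52
eef_pos: [0.4456, -0.0976, 0.0947]
tcp_rot: [-0.0, -0.069, 0.998, 0.004]
contact_force: [-1.6, 13.6, 4.0]
gripper_width: 0.0201
```

```bash
python3 -c "
from h import *
rep()"
```

```text
t 11.53 th_pos -4.647 th_rot 1.673 r 0.0849 Ftool [-0.32 13.68 -3.92] z 0.0947 w 0.0201
```

arm_command:
  deltas:
    - [[-0.001,0.0127,0,0,0,0.15],[-0.0038,0.0251,0,0,0,0.3],[-0.0085,0.037,0,0,0,0.45],[-0.0148,0.048,0,0,0,0.6],[-0.0228,0.0579,0,0,0,0.75],[-0.0322,0.0666,0,0,0,0.9],[-0.0427,0.0737,0,0,0,1.05],[-0.0542,0.0792,0,0,0,1.2],[-0.0582,0.0807,0,0,0,1.25],[-0.0582,0.0807,0,0,0,1.25]]

```text
clock: 12.78
eef_pos: [0.4925, -0.012, 0.0946]
tcp_rot: [-0.0, 0.528, 0.85, -0.0]
contact_force: [0.3, -0.0, 0.1]
gripper_width: 0.0199
```

```bash
python3 -c "
from h import *
rep();c=shot('top','t8.png');cv2.imwrite('pics/t8.png',cv2.resize(c['img'][110:290,240:500],None,fx=3,fy=3,interpolation=2));rep()"
```

```text
t 12.78 th_pos 0.417 th_rot 0.423 r 0.0857 Ftool [-0.15  0.24 -0.14] z 0.0946 w 0.0199
t 12.82 th_pos 0.419 th_rot 0.424 r 0.0857 Ftool [ 0.12 -0.4  -0.5 ] z 0.0946 w 0.02
```

View pics/t8.png

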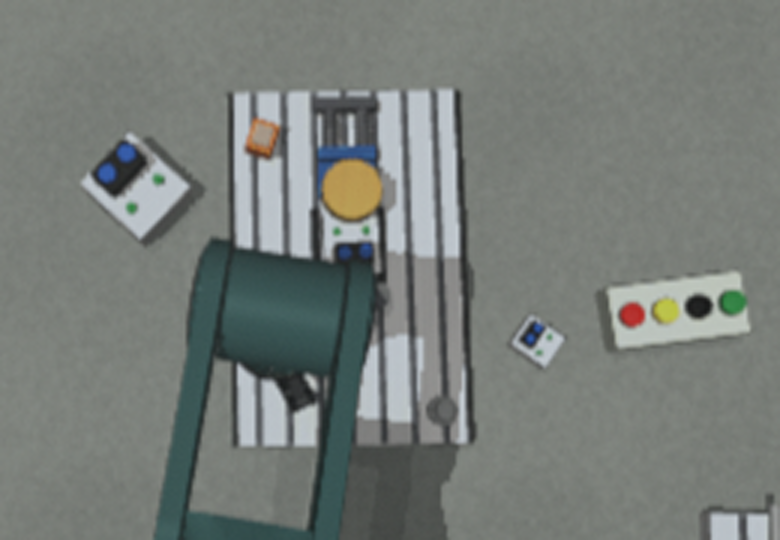

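Run:
```python
from h import *
print(goal(.641,-.085,.16,1.2),goal(.641,-.085,.081,1.2))
```

```text
[-1.314e-01  1.008e-01 -6.550e-02 -2.000e-04 -5.000e-04 -7.401e-01] [-1.314e-01  1.009e-01  1.350e-02 -2.000e-04 -5.000e-04 -7.401e-01]
```

arm_command:
  deltas:
    - [[0,0,-0.04,0,0,0],[0,0,-0.0655,0,0,0],[-0.04,0.03,-0.0655,0,0,-0.18],[-0.08,0.06,-0.0655,0,0,-0.36],[-0.12,0.09,-0.0655,0,0,-0.54],[-0.1314,0.101,-0.0655,0,0,-0.7],[-0.1314,0.101,-0.0655,0,0,-0.74],[-0.1314,0.101,-0.0655,0,0,-0.74]]

```text
clock: 13.82
eef_pos: [0.641, -0.0853, 0.1598]
tcp_rot: [-0.0, 0.185, 0.983, 0.0]
contact_force: [-0.7, -0.0, 0.6]
gripper_width: 0.0202
```

arm_command:
  deltas:
    - [[0,0,0,0,0,0],[0,0,0,0,0,0],[0,0,0,0,0,0]]
  fingers: 0.072
  newtons: 90

```text
clock: 14.2
eef_pos: [0.641, -0.085, 0.1605]
tcp_rot: [0.0, 0.184, 0.983, 0.0]
contact_force: [0.5, 0.5, 0.1]
gripper_width: 0.0715
```

Run:
```python
from h import *
c=shot('wrist','w9.png');s=st();print(s['clock'],s['eef_pos'],s['gripper_width'],s['tcp_rot'])
r=optics.landmark_of('wrist','nut_grip');print([(k['point'],k['score'],atz(c,k['point'],.076)) for k in r])
print(goal(.641,-.085,.081,1.2))
```

```text
14.25 [ 0.64097694 -0.08504503  0.16053363] 0.07176329953322533 [1.72177720e-04 1.84361899e-01 9.82858412e-01 4.98828112e-05]
[([318.3, 217.2], 0.91, array([ 0.64163508, -0.08524276,  0.076     ]))]
[0.     0.     0.0795 0.0001 0.0002 0.    ]
```

View pics/w9.png

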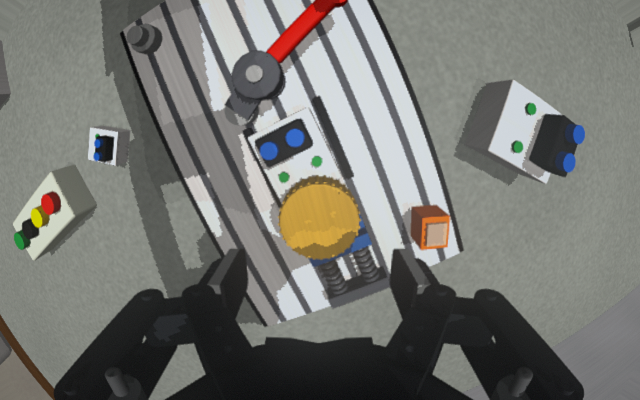

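Nut sits at (318,218), centred under the tool. Go down, grip, turn 0.16 rad.

arm_command:
  deltas:
    - [[0,0,0.04,0,0,0],[0,0,0.0795,0,0,0],[0,0,0.0795,0,0,0],[0,0,0.0795,0,0,0]]

```text
clock: 14.8
eef_pos: [0.6419, -0.0853, 0.0824]
tcp_rot: [0.001, 0.184, 0.983, -0.0]
contact_force: [-0.4, -0.0, 0.8]
gripper_width: 0.0719
```

arm_command:
  deltas:
    - [[0,0,0,0,0,0],[0,0,0,0,0,0],[0,0,0,0,0,0],[0,0,0,0,0,0],[0,0,0,0,0,0]]
  fingers: 0.04

```text
clock: 15.42
eef_pos: [0.6428, -0.0854, 0.0846]
tcp_rot: [0.003, 0.184, 0.983, 0.0]
contact_force: [-2.3, 1.7, 6.3]
gripper_width: 0.0531
```

arm_command:
  deltas:
    - [[0,0,0,0,0,0.08],[0,0,0,0,0,0.16],[0,0,0,0,0,0.16]]

```text
clock: 15.8
eef_pos: [0.6429, -0.0855, 0.0846]
tcp_rot: [0.003, 0.262, 0.965, 0.0]
contact_force: [-1.0, 0.1, 5.8]
gripper_width: 0.0529
```

Run:
```python
from h import *
s=st();M=T(s);print(s['clock'],s['eef_pos'],s['gripper_width'],np.arctan2(M[1,1],M[0,1]),s['contact_force'],s['moment'])
```

```text
15.8 [ 0.64285569 -0.08548429  0.08457846] 0.052947439813151816 1.0400959315240117 [-1.00903361  0.13188443  5.75607548] [-0.05787666  0.23214546  0.0092459 ]
```

arm_command:
  deltas:
    - [[0,0,0,0,0,0],[0,0,0,0,0,0],[0,0,-0.04,0,0,0],[0,0,-0.075,0,0,0],[0,0,-0.075,0,0,0]]
  fingers: 0.072

```text
clock: 16.42
eef_pos: [0.6432, -0.0856, 0.1605]
tcp_rot: [0.004, 0.262, 0.965, 0.0]
contact_force: [0.0, -0.7, 0.6]
gripper_width: 0.0718
```

Run:
```python
from h import *
s=st();print(s['clock'],s['eef_pos'])
print(goal(.4925,-.0125,.16,.465))
```

```text
16.425 [ 0.64323308 -0.08561562  0.16046302]
[ 0.167  -0.0133 -0.0009  0.005   0.0071  0.575 ]
```

arm_command:
  deltas:
    - [[0.045,-0.003,-0.001,0.005,0.007,0.15],[0.09,-0.007,-0.001,0.005,0.007,0.3],[0.13,-0.01,-0.001,0.005,0.007,0.45],[0.167,-0.0133,-0.001,0.005,0.007,0.575],[0.167,-0.0133,-0.001,0.005,0.007,0.575],[0.167,-0.0133,-0.001,0.005,0.007,0.575]]
  fingers: 0.036
  newtons: 25

```text
clock: 17.18
eef_pos: [0.4905, -0.0122, 0.1563]
tcp_rot: [-0.004, 0.525, 0.851, -0.002]
contact_force: [0.7, -0.1, 0.2]
gripper_width: 0.0358
```

Run:
```python
from h import *
rep();c=shot('wrist','w10.png');print(goal(.4925,-.0125,.095,.465))
```

```text
t 17.18 th_pos 0.439 th_rot 0.43 r 0.0863 Ftool [-0.45  0.59 -0.22] z 0.1563 w 0.0358
[-0.0011  0.0018  0.0614 -0.0068 -0.0051  0.0004]
```

View pics/w10.png

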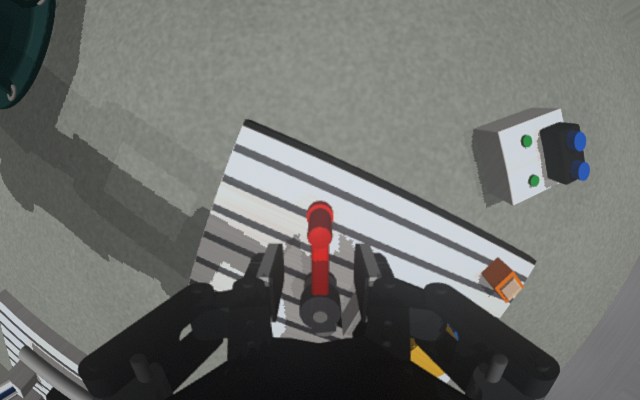

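arm_command:
  deltas:
    - [[-0.001,0.001,0.03,-0.005,-0.006,0],[-0.001,0.001,0.061,-0.005,-0.006,0],[-0.001,0.001,0.061,-0.005,-0.006,0]]

```text
clock: 17.6
eef_pos: [0.4897, -0.0126, 0.0927]
tcp_rot: [-0.003, 0.525, 0.851, -0.002]
contact_force: [0.5, -0.0, -0.2]
gripper_width: 0.036
```

arm_command:
  deltas:
    - [[0,0,0,0,0,0],[0,0,0,0,0,0]]
  fingers: 0.02

```text
clock: 17.85
eef_pos: [0.4926, -0.0127, 0.0975]
tcp_rot: [0.001, 0.525, 0.851, -0.0]
contact_force: [1.0, 0.7, -0.7]
gripper_width: 0.0201
```

Run:
```python
from h import *
rep();print(st()['tcp_rot'])
```

```text
t 17.85 th_pos 0.42 th_rot 0.429 r 0.085 Ftool [0.19 1.26 0.75] z 0.0975 w 0.0201
[ 1.36962863e-03  5.25170687e-01  8.50995786e-01 -2.14057049e-04]
```

arm_command:
  deltas:
    - [[-0.0004,-0.0085,0,0,0,-0.1],[-0.0017,-0.0169,0,0,0,-0.2]]

```text
clock: 18.1
eef_pos: [0.4783, -0.0215, 0.0976]
tcp_rot: [0.002, 0.436, 0.9, 0.0]
contact_force: [1.3, 0.3, 0.1]
gripper_width: 0.02
```

```bash
python3 -c "
from h import *
rep()"
```

```text
t 18.1 th_pos 0.618 th_rot 0.633 r 0.085 Ftool [-0.62  1.18 -0.12] z 0.0976 w 0.02
```

arm_command:
  deltas:
    - [[-0.0004,-0.0085,0,0,0,-0.1]]

```text
clock: 18.23
eef_pos: [0.4717, -0.0271, 0.0976]
tcp_rot: [0.002, 0.39, 0.921, 0.0]
contact_force: [1.1, 0.5, -1.2]
gripper_width: 0.0197
```

```bash
python3 -c "
from h import *
rep()"
```

```text
t 18.23 th_pos 0.719 th_rot 0.733 r 0.085 Ftool [-0.39  1.19  1.23] z 0.0976 w 0.0197
```

arm_command:
  deltas:
    - [[-0.0004,-0.0085,0,0,0,-0.1]]

```text
clock: 18.35
eef_pos: [0.4658, -0.0332, 0.0976]
tcp_rot: [0.002, 0.344, 0.939, 0.0]
contact_force: [3.2, 1.6, -0.9]
gripper_width: 0.0199
```

```bash
python3 -c "
from h import *
rep()"
```

```text
t 18.35 th_pos 0.819 th_rot 0.833 r 0.0851 Ftool [-1.41  3.23  0.86] z 0.0976 w 0.0199
```

arm_command:
  deltas:
    - [[-0.0004,-0.0085,0,0,0,-0.1]]

```text
clock: 18.48
eef_pos: [0.4609, -0.0394, 0.0976]
tcp_rot: [0.002, 0.297, 0.955, 0.001]
contact_force: [2.9, 3.1, -1.0]
gripper_width: 0.0196
```

```bash
python3 -c "
from h import *
rep()"
```

```text
t 18.48 th_pos 0.913 th_rot 0.932 r 0.0851 Ftool [-0.65  4.16  1.  ] z 0.0976 w 0.0196
```

arm_command:
  deltas:
    - [[-0.0004,-0.0085,0,0,0,-0.1]]

```text
clock: 18.6
eef_pos: [0.4566, -0.046, 0.0975]
tcp_rot: [0.002, 0.248, 0.969, 0.001]
contact_force: [4.4, 4.6, -1.4]
gripper_width: 0.0202
```

```bash
python3 -c "
from h import *
rep()"
```

```text
t 18.6 th_pos 1.005 th_rot 1.033 r 0.0851 Ftool [-1.63  6.12  1.46] z 0.0975 w 0.0202
```

arm_command:
  deltas:
    - [[-0.0004,-0.0085,0,0,0,-0.1]]

```text
clock: 18.73
eef_pos: [0.4528, -0.0532, 0.0975]
tcp_rot: [0.002, 0.2, 0.98, 0.002]
contact_force: [2.9, 7.3, -0.6]
gripper_width: 0.02
```

```bash
python3 -c "
from h import *
rep()"
```

```text
t 18.73 th_pos 1.1 th_rot 1.133 r 0.0851 Ftool [0.17 7.9  0.65] z 0.0975 w 0.02
```

arm_command:
  deltas:
    - [[-0.0004,-0.0085,0,0,0,-0.1]]

```text
clock: 18.85
eef_pos: [0.4496, -0.0609, 0.0975]
tcp_rot: [0.002, 0.15, 0.989, 0.002]
contact_force: [2.5, 7.1, -0.0]
gripper_width: 0.0199
```

```bash
python3 -c "
from h import *
rep()"
```

```text
t 18.85 th_pos 1.199 th_rot 1.233 r 0.0852 Ftool [-0.3   7.56  0.07] z 0.0975 w 0.0199
```

arm_command:
  deltas:
    - [[-0.0004,-0.0085,0,0,0,-0.1]]

```text
clock: 18.98
eef_pos: [0.4471, -0.0691, 0.0974]
tcp_rot: [0.001, 0.101, 0.995, 0.002]
contact_force: [1.2, 6.2, 0.2]
gripper_width: 0.02
```

```bash
python3 -c "
from h import *
rep()"
```

```text
t 18.98 th_pos 1.299 th_rot 1.333 r 0.0853 Ftool [ 0.09  6.31 -0.21] z 0.0974 w 0.02
```

arm_command:
  deltas:
    - [[-0.0004,-0.0085,0,0,0,-0.1],[-0.0017,-0.0169,0,0,0,-0.2],[-0.0038,-0.0252,0,0,0,-0.3]]

```text
clock: 19.35
eef_pos: [0.4448, -0.096, 0.0974]
tcp_rot: [0.0, -0.049, 0.999, -0.0]
contact_force: [-0.9, 1.5, -0.4]
gripper_width: 0.02
```

```bash
python3 -c "
from h import *
rep()"
```

```text
t 19.35 th_pos -4.667 th_rot 1.633 r 0.0855 Ftool [0.72 1.61 0.42] z 0.0974 w 0.02
```

arm_command:
  deltas:
    - [[-0.0001,-0.0038,0,0,0,-0.045],[-0.0001,-0.0038,0,0,0,-0.045]]

```text
clock: 19.6
eef_pos: [0.4452, -0.0975, 0.0973]
tcp_rot: [0.0, -0.07, 0.998, 0.003]
contact_force: [-1.3, 8.6, 3.3]
gripper_width: 0.0201
```

```bash
python3 -c "
from h import *
rep()"
```

```text
t 19.6 th_pos -4.649 th_rot 1.675 r 0.0852 Ftool [ 0.07  8.72 -3.22] z 0.0973 w 0.0201
```

arm_command:
  deltas:
    - [[0,0.002,0,0,0,0],[0,0.002,0,0,0,0],[0,0.002,0,0,0,0],[0,0.002,-0.04,0,0,0],[0,0.002,-0.09,0,0,0],[0,0.002,-0.13,0,0,0]]
  fingers: 0.04

```text
clock: 20.35
eef_pos: [0.445, -0.0984, 0.2281]
tcp_rot: [0.0, -0.069, 0.998, -0.001]
contact_force: [0.3, 0.5, -1.3]
gripper_width: 0.04
```

Run:
```python
from h import *
rep()
c=shot('wrist','w11.png')
r=optics.landmark_of('wrist','lever_grip');q=optics.landmark_of('wrist','stud_axis')
print(r[:2] and [(k['point'],k['score']) for k in r],[(k['point'],k['score']) for k in q])
if r and q:
    P=atz(c,r[0]['point'],.094);S=atz(c,q[0]['point'],.064);v=P-S
    print(P,S,np.hypot(*v[:2]),(np.arctan2(v[1],v[0])%(2*np.pi))-np.pi/2-YAW)
c=shot('top');cv2.imwrite('pics/t11.png',cv2.resize(c['img'][110:290,240:500],None,fx=3,fy=3,interpolation=2))
```

```text
t 20.35 th_pos -4.639 th_rot 1.674 r 0.0855 Ftool [-0.34  0.44  1.33] z 0.2281 w 0.04
[([322.4, 195.3], 0.69)] [([317.3, 270.0], 0.85)]
[ 0.44200748 -0.09538764  0.094     ] [ 0.53157666 -0.08747665  0.064     ] 0.08991786535019597 1.6228904160910034
```

View pics/w11.png

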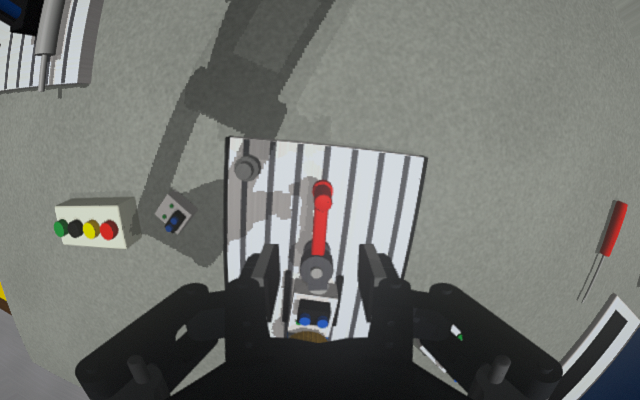

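The lever is closed: its arm runs from (317,270) to (322,195), parallel to the plate's slots, at about 1.6 rad. The module sits in its nest and the gripper is clear of everything.

```bash
python3 -c "
from h import *
print(env.hand_in(),st()['clock'])"
```

```text
the job is handed in; nothing more can be done
the job is handed in; nothing more can be done
```

The job is handed in with the lever fully closed and the gripper raised clear; no verdict was reported. I could not measure the jaw force on the module directly, so that it lies in the 28–60 N range is inferred from the lever forces.

- **First setting:** I tightened the nut by 0.5 rad and swung the lever with the fingers loosely round its post. It first felt firm late, at about 0.92 rad, and peaked about 4 N above the drag.
- **Correction:** I swung the lever back open and tightened the nut another 0.16 rad, about 0.66 rad in all. On the second swing it felt firm at about 0.75 rad, or 47 % of the swing. The peak was about 6 N above the drag, near 1.1 rad, which matches a well-set clamp.
- **Closing:** I then pushed the lever onto its stop.

**Last checks:**
- The wrist picture taken after letting go shows the lever closed. It measured 1.62 rad against the 1.6 rad stop, with a few hundredths of a radian of camera error.
- The module is upright in its nest, with its far end hidden behind the gripper. The coupling, button box and screwdriver look undisturbed. The relay was out of that view; it was still in place in the wrist picture taken before the last swing.
- I handed in at about 20.5 s of the 72 s allowed.

**Disagreement:** the camera put the post 90 mm from the stud in that last picture, where it should be 85 mm. I took this as camera error, because the fingers traced the 85 mm arc without trouble.

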